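# Dry the mixing cup: cup over the peg, selector held on its third stop

## Task

Take the steel mixing cup from the rubber cradle and set it upside down over the drying peg, rim flat on the metal seat, and let go of it. Then turn the spring-return selector knob clockwise, three clicks from its rest position and not on towards the fourth, and finish with the gripper still holding it on the third stop, because the air blows only while it is held. Do not drop the cup, and leave the other things on the bench alone.

Things in the scene. Friction and masses are not known exactly. Their poses are not given: they have to be found in the camera images.
- cup: Straight plain steel mixing cup, 52 mm outside diameter, 72 mm long, wall 3 mm (46 mm bore), 68 mm deep inside, about 90 g. Origin at the centre of the outside of its closed end; +z runs along the cup to the open mouth. It starts lying on its side in the cradle, axis level 55 mm above the bench, mouth facing away from the robot.
- cup_rim (a point): Centre of the cup's mouth, in the plane of the rim, 72 mm from the closed end.
- cradle: Fixed black rubber cradle: base 90 x 74 x 8 mm, origin at the centre of its underside, +x the way the cup's mouth points. Two V saddles 8 mm thick stand 26 mm before and behind the centre; they touch only the cup's underside, at most 38 mm above the bench and 22 mm either side of the cup's axis, leaving the cup's flanks free. The cup's middle lies within 8 mm of the centre.
- peg_seat (a point): Centre of the flat round metal seat (72 mm diameter, 26 mm above the bench) on the fixed low white drying unit (120 x 120 x 18 mm). A grey peg, 28 mm diameter with tapered tip, stands upright here, its tip 52 mm above the seat; the seated cup's rim rests on the seat, peg inside, 9 mm free all round.
- dial_box: Grey control box fixed to the bench, 120 x 120 x 40 mm, origin at the centre of its underside; it carries the selector knob on its top centre (axis vertical). White tick marks on top show the rest position (long tick) and the four stops (short ticks), 24 degrees apart.
- selector_grip (a point): On the selector's vertical axis at gripping height, 73 mm above the bench. Black knob: upright grip bar 44 mm long, 14 mm wide, top 84 mm above the bench, on a round skirt 48 mm in diameter, top at 50 mm. The point turns with the knob: x along the bar, white pointer line on the bar's -x half. At rest the bar is parallel to the box's x axis, pointer to the long tick.
- selector (a joint): Selector angle, rad, growing clockwise from above. 0 = rest, where a spring holds it on an end stop; stops at 0.419, 0.838, 1.257 (third), 1.676; end at 1.73. A spring of about 0.09 N m drives it back to rest when released. Resistance swells to about 0.15 N m half-way between stops and drops to about 0.03 N m at each stop: one swell and drop is one click.
- glaze_jar: Bystander: small closed glass jar, 44 mm diameter, 45 mm high, loose; origin at the centre of its underside.
- bur_block: Bystander: loose aluminium block, 60 x 35 x 22 mm; origin at the centre of its underside.
- arch_model: Bystander: loose round plaster model with small teeth, 42 mm diameter, 22 mm high; origin at the centre of its underside.
Things that resemble listed ones, but are neither listed nor needed, are in the scene too. Leave any blue or purple look-alike of the cup alone.

How it is judged:
On the way, in this order (a step that is already met when the one before it is completed fails the run):
1. the cup sits upside down over the peg, rim on the seat, released (angle between cup's own z axis and vertical above 3 rad and horizontal distance between cup_rim and peg_seat below 0.013 m and z of cup_rim in the frame of peg_seat below 0.004 m and contact force between each of the arm, the fingers and cup below 0.05 N and linear speed of cup below 0.02 m/s), for 0.3 s.
2. the selector is turned to its third stop and held there by the gripper (value of joint selector between 1.127 and 1.387 rad and velocity of joint selector between -0.15 and 0.15 rad/s and contact force between the fingers and dial_box above 0.5 N and distance between the grasp point and selector_grip below 0.04 m), for 0.3 s.
At the end, for the whole second after the job is handed in: Cup upside down over the peg (within 8 degrees of plumb), rim within 4 mm of seat height and 13 mm of centre, at rest, untouched; selector still, within 0.13 rad of its third stop (1.257 rad), fingers gripping it; bystanders within 15 mm of where they were (all of step 1 and all of step 2 and distance of each of glaze_jar, bur_block, arch_model from where it was at the start of the episode below 0.015 m); the arm keeps its last pose, push and grip.
It fails at once if the selector is turned half-way on towards the fourth stop (value of joint selector above 1.466 rad).
It fails at once if the cup is dropped: it falls freely from more than about 12 mm (contact force between the fingers and cup below 0.05 N and linear speed of cup above 0.5 m/s).
It fails at once if a bystander is disturbed (distance of any of glaze_jar, bur_block, arch_model from where it was at the start of the episode above 0.015 m).
It also fails if it takes over 67 s, if anything falls off the work surface, if the arm or the gripper's body presses on something with over 40 N, if the wrist force passes 120 N, or if a joint passes its speed limit or range.

## Robot

A 7-joint arm with a two-finger parallel gripper is mounted at the origin on the work surface. World frame = base frame: x ahead of the robot, y to its left, z up, the work surface at z = 0. Lengths are in m, angles in rad, forces in N, time in s.
With the tool pointing down it reaches from about 0.4 to 0.875 m from the base axis. Payload 19.3 kg.
Tool frame: the origin (TCP) lies at the very end of the fingers, on their centre line; the grasp point (between the pads) lies 19 mm behind it; z points along the fingers, y is the line along which they close (so a half turn about z gives the same grasp; the last joint's range is limited). The gripper opens to 85 mm and grips with 20 to 120 N. Pads are 22 mm wide; open, the fingers measure 114 mm over their backs; the gripper's body (76 mm by 85 mm) begins 54 mm behind the grasp point. The pads swing forward as they close: fully open they stand 13 mm farther back than shut.
Start: joints at [-1.393, 0.521, -0.036, 1.599, 0.021, 1.021, -0.113], TCP at [0.153, 0.606, 0.231] pointing down, gripper open.
Joint ranges: [-2.91, 2.91], [-0.3, 2.13], [-1.5, 1.42], [0.17, 2.43], [-1.26, 4.41], [0.16, 1.93], [-2.52, 2.52]. Speed limits (rad/s): [1.89, 1.89, 2.39, 2.39, 3.01, 3.01, 3.01].

## Interface

Orientations are given as [roll, pitch, yaw] about the fixed x, y, z axes, in that order (R = Rz(yaw) Ry(pitch) Rx(roll)).
In Python, from workcell import bot gives the robot as it stands.
- The arm moves only by the tool jog_arm, never from a script. Its argument "motion" is a list of rows, each a list of 5 numbers: the shift along the tool's x, y, z scaled (see below), then the turn about the tool's z scaled (see below), then the opening, from 0 (shut) to 1 (fully open). A call has 1 to 12 rows; each row shifts and turns the commanded pose from where the row before left it, along the tool's axes as they then stand; what a row does not reach is not made up. The controller multiplies each number of a shift by 30 mm and each number of a turn by 0.08 rad. A row lasts 1/10 s, in which the tool goes at most 50 mm and 8.59 degrees, less where a joint would pass 70% of its speed; a pose out of reach is approached as far as the arm can. A call with a number of a shift or a turn outside -1 to 1 is refused whole. A call with a gripper value outside its range is refused whole. The fingers move at their own pace and stop on an object; "newtons" is the grip in N (left out, the last holds). Time passes only in rows, so rows that do not move let the fingers close. It gives the time, the measured TCP pose, the force, the opening and the grip force at its end, in the units of the state.
- bot.observe(): the state, without advancing time (a new reading comes with each control period).
- bot.grab_frame(name): name is "scene" or "top"; returns a dict with "pixels" (384x512x3 uint8, red, green, blue), "fovy" (degrees; the focal length in pixels is half the picture's height over the tangent of half this angle, whatever the lens; pixels are square), "cx", "cy" (the principal point, pixels), "k1" (the pictures are not rectified: a ray, as slopes to the right and down, at radius r is drawn at 1 + k1 r^2 times it, then the intrinsics apply), "rvec" (rotation vector, rad) and "tvec" (3), from world to camera coordinates, as OpenCV has them. Camera axes: x right, y down, z forward; pixel columns grow to the right and rows downward; lengths in m; the calibration is good to about 2 mm. A picture is of the moment at which its call begins. There is no depth.
- bot.job_done(): hands the job in; it is judged then, once.
The state is a dict: "clock": time; "qpos": joint angles; "qd": joint speeds; "joint_efforts": joint torques, N m; "position": TCP position; "tool_rot": TCP orientation; "force": force on the tool from outside, world axes, zero at the start; "moment": the same for the moment, N m; "grip_width": finger opening in m; "finger_force": force on a finger pad.
Only numpy, scipy, OpenCV 4.12 (cv2) and the standard library are available. Lean on these libraries where they do the work, as an engineer would, in place of code of your own. Each camera call takes 0.05 s, during which the arm holds its last target. There are 200 camera calls.

## Working session

There is one attempt and no reset: what is moved stays moved. The work goes in short steps, Python scripts to look and compute and a tool call to move; the robot and the scene stay as the last step left them, time stands still between calls to the robot, and variables do not carry over. Pictures are saved under pics/ and viewed, at most 10 in all, crops included, and the job is handed in when it is done.

Besides the shell and the picture viewer there is one more tool, called after "Request:" in YAML: its name, and indented under it one key for each argument. jog_arm: Moves the arm, as the interface text tells. Shifts and turns lie within -1 to 1; 1 stands for 30 mm of shift or 0.08 rad of turn. Its arguments: {"type":"object","properties":{"motion":{"type":"array","items":{"type":"array","items":{"type":"number"}}},"newtons":{"type":"number"}},"required":["motion"]}

```bash
mkdir -p pics; ls; cat > look.py <<'E'
import cv2,sys
from workcell import bot
print(bot.observe())
for n in ("scene","top"):
    f=bot.grab_frame(n); cv2.imwrite(f"pics/{n}{sys.argv[1]}.png",cv2.cvtColor(f.pop("pixels"),cv2.COLOR_RGB2BGR)); print(n,f)
E
python3 look.py 0
```

```text
pics
{'clock': 0.0, 'qpos': array([-1.39319013,  0.52201835, -0.03635584,  1.60000387,  0.0212281 ,
        1.02113082, -0.11281678]), 'qd': array([-1.51546256e-03,  2.53728128e-04, -8.46343032e-04,  3.81063943e-05,
       -1.01343968e-03,  1.61220174e-04,  1.88650373e-04]), 'joint_efforts': array([-1.98527996e-03, -9.27097178e+01,  1.97877042e+00, -3.69920325e+01,
        1.77738396e-02,  8.09997349e-03,  1.55578709e-05]), 'position': array([0.15324168, 0.60556277, 0.23072421]), 'tool_rot': array([-3.14042210e+00,  9.50241248e-05,  2.89379903e+00]), 'force': array([-0.65638214, -0.79477475, -0.20820063]), 'moment': array([0.01316629, 0.03512906, 0.01435854]), 'finger_force': 0.0, 'grip_width': 0.08555189624634336}
scene {'fovy': 54.77359415985169, 'cx': 257.13271485633845, 'cy': 189.47544833759187, 'k1': -0.03663901553055969, 'rvec': array([ 1.77797604,  1.79260248, -0.73226142]), 'tvec': array([-0.00588265, -0.3510718 ,  1.44583449])}
top {'fovy': 43.670767588008616, 'cx': 255.78730767253958, 'cy': 187.8485058096468, 'k1': 0.04393401266907, 'rvec': array([ 2.17111229, -2.11698437,  0.12567778]), 'tvec': array([-0.00814244,  0.54924382,  1.08291957])}
```

View pics/scene0.png

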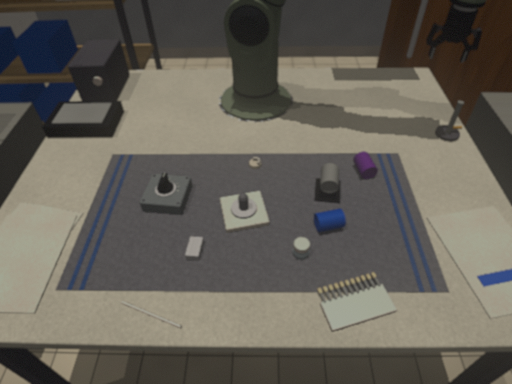

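View pics/top0.png

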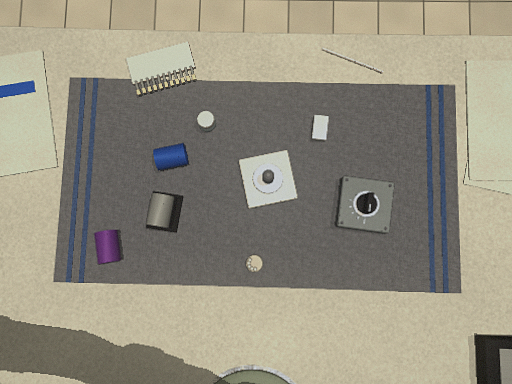

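The top view shows the steel cup and cradle at (163,211), the peg and seat at (268,178), and the dial box and knob at (366,204). The jar is at (205,120), the block at (320,127), the arch model at (255,263), the blue look-alike at (170,156) and the purple one at (108,247). In the scene view the cup is at (330,180), the peg at (243,205) and the knob at (165,185).

```bash
cat > geo.py <<'E'
import cv2,numpy as np
from workcell import bot
class Cam:
    def __init__(s,name):
        f=bot.grab_frame(name); s.img=cv2.cvtColor(f["pixels"],cv2.COLOR_RGB2BGR)
        F=192/np.tan(np.radians(f["fovy"])/2); s.K=np.array([[F,0,f["cx"]],[0,F,f["cy"]],[0,0,1]])
        s.d=np.array([f["k1"],0,0,0,0.]); s.rv=f["rvec"]; s.R=cv2.Rodrigues(f["rvec"])[0]; s.t=f["tvec"]; s.C=-s.R.T@s.t
    def ray(s,px):
        u=cv2.undistortPoints(np.array(px,float).reshape(-1,1,2),s.K,s.d).reshape(-1,2)
        return np.c_[u,np.ones(len(u))]@s.R
    def plane(s,px,z):
        r=s.ray(px); return s.C+r*((z-s.C[2])/r[:,2])[:,None]
    def proj(s,P): return cv2.projectPoints(np.array(P,float).reshape(-1,1,3),s.rv,s.t,s.K,s.d)[0].reshape(-1,2)
def tri(a,pa,b,pb):
    A=a.ray(pa)[0];B=b.ray(pb)[0]
    k=np.linalg.lstsq(np.c_[A,-B],b.C-a.C,rcond=None)[0]
    p,q=a.C+k[0]*A,b.C+k[1]*B
    return (p+q)/2,np.linalg.norm(p-q)
E
python3 - <<'E'
from geo import *
t=Cam("top");s=Cam("scene")
def crop(c,x,y,w,h,k): return cv2.resize(c.img[y:y+h,x:x+w],None,fx=k,fy=k,interpolation=cv2.INTER_CUBIC)
a=np.hstack([crop(t,140,180,50,60,5),crop(t,235,148,66,60,5),crop(t,334,172,44,60,5)])
b=np.hstack([crop(s,305,155,50,60,5),crop(s,215,180,60,60,5),crop(s,140,165,50,60,5)])
cv2.imwrite("pics/c1.png",np.vstack([a,cv2.copyMakeBorder(b,0,0,0,max(0,a.shape[1]-b.shape[1]),0)])[:, :800])
print(t.C,s.C)
for n,px in [("cup",(163,210)),("jar",(205,120)),("arch",(255,263)),("peg",(268,176)),("knob",(366,204)),("purple",(108,247)),("block",(320,127))]: print(n,t.plane(px,.05))
E
```

```text
[ 0.40001518 -0.01500533  1.14639111] [1.24833507 0.03966628 0.80858489]
cup [[0.49100151 0.21727619 0.05      ]]
jar [[0.70575917 0.12927678 0.05      ]]
arch [[0.37622051 0.00275801 0.05      ]]
peg [[ 0.5758652  -0.02207199  0.05      ]]
knob [[ 0.51637031 -0.24731977  0.05      ]]
purple [[0.4038673  0.33749103 0.05      ]]
block [[ 0.69482541 -0.14103746  0.05      ]]
```

View pics/c1.png

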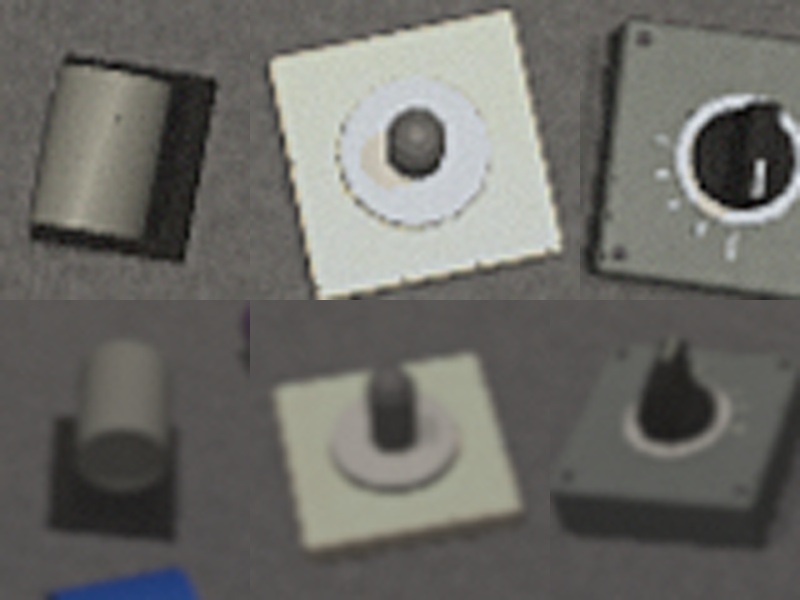

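The crop shows, in the top view, the cup with its mouth end up near (164,195) and its closed end near (158,226). The seat ellipse is near (269,178) and the peg tip near (269,176). The knob skirt ring is near (365,204), with the pointer towards the robot. The scene view shows the mouth disc near (329,187) and the seat near (244,208).

```bash
cat > meas.py <<'E'
from geo import *
t=Cam("top");s=Cam("scene")
def big(c,roi,f):
    x,y,w,h=roi; m=f(c.img[y:y+h,x:x+w].astype(int)).astype(np.uint8)*255
    k=max(cv2.findContours(m,cv2.RETR_EXTERNAL,cv2.CHAIN_APPROX_NONE)[0],key=cv2.contourArea)
    return k.reshape(-1,2)+np.array([x,y])
# cup, top
k=big(t,(140,180,50,60),lambda i:i.min(2)>88); r=cv2.minAreaRect(k.astype(np.float32)); bx=cv2.boxPoints(r)
print("cup rect",r); P=t.plane(bx,.055); print(P[:,:2].round(4))
for i in range(2):print("side",np.linalg.norm(P[i]-P[i+1]))
# drying unit & seat
for c,roi in ((t,(235,148,66,62)),(s,(215,185,60,50))):
    k=big(c,roi,lambda i:i.min(2)>(140 if c is t else 105)); b=cv2.boxPoints(cv2.minAreaRect(k.astype(np.float32))); q=cv2.approxPolyDP(k.astype(np.int32),6,True).reshape(-1,2)
    print("unit",q.tolist(),c.plane(q,.018)[:,:2].round(4).tolist(),"centre",c.plane(q,.018).mean(0))
# box top
for c,roi in ((t,(332,172,66,64)),):
    k=big(c,roi,lambda i:i.min(2)>88); q=cv2.approxPolyDP(cv2.convexHull(k.astype(np.int32)),6,True).reshape(-1,2)
    print("box",q.tolist(),c.plane(q,.04)[:,:2].round(4).tolist(),c.plane(q,.04).mean(0), cv2.minAreaRect(c.plane(k,.04)[:,:2].astype(np.float32)))
    # ticks/ring
    x,y,w,h=340,180,50,50
    m=(c.img[y:y+h,x:x+w].min(2)>150).astype(np.uint8)
    n,l,st,ce=cv2.connectedComponentsWithStats(m)
    for i in range(1,n):
        if st[i,4]>2: print(st[i].tolist(),(ce[i]+[x,y]).round(1),c.plane(ce[i]+[x,y],.04)[0,:2].round(4))
print("peg tip tri",tri(t,(235+415/5,148+128/5),s,(215+(390-250)/5,180+68/5)))
print("seat tri",tri(t,(235+(416-250)/5,148+151/5),s,(215+(395-250)/5,180+(440-300)/5)))
print("tip fix",tri(t,(235+(415-250)/5,148+128/5),s,(215+(390-250)/5,180+(362-300)/5)))
print("mouth tri",tri(t,(164,195),s,(305+123/5,155+(460-300)/5)))
print("knob top tri",tri(t,(334+(748-580)/5+.0,172+148/5),s,(140+(675-550)/5,165+(345-300)/5)))
print("skirt tri",tri(t,(334+(742-580)/5,172+158/5),s,(140+(678-550)/5,165+(412-300)/5)))
E
python3 meas.py
```

```text
cup rect ((164.5, 209.5), (59.0, 49.0), 90.0)
[[0.5586 0.2729]
 [0.5614 0.1599]
 [0.4262 0.1537]
 [0.4235 0.2648]]
side 0.112998288363842
side 0.13534272881402443
unit [[286, 150], [239, 160], [249, 207], [296, 197]] [[0.6451, -0.064], [0.6181, 0.0481], [0.5057, 0.0209], [0.5323, -0.0896]] centre [ 0.57532382 -0.02116112  0.018     ]
unit [[260, 191], [246, 193], [245, 211], [238, 194], [220, 198], [227, 229], [268, 221]] [[0.5065, 0.0224], [0.5144, -0.0183], [0.5829, -0.0187], [0.5184, -0.0415], [0.534, -0.0927], [0.6457, -0.0645], [0.6183, 0.0453]] centre [ 0.56002912 -0.02399272  0.018     ]
box [[397, 172], [397, 235], [338, 225], [332, 172]] [[0.5939, -0.3211], [0.4482, -0.3191], [0.4674, -0.1854], [0.5904, -0.1711]] [ 0.5249723  -0.24915126  0.04      ] ((0.5202335119247437, -0.24643686413764954), (0.14656232297420502, 0.15002745389938354), 0.29004207253456116)
[13, 11, 27, 26, 170] [365.3 204.9] [ 0.5153 -0.2479]
[29, 24, 2, 4, 6] [369.7 205.5] [ 0.5142 -0.2578]
[9, 26, 3, 2, 4] [350.  206.2] [ 0.5113 -0.2128]
[12, 32, 2, 2, 4] [352.5 212.5] [ 0.497  -0.2185]
[17, 36, 2, 3, 5] [357.6 217.2] [ 0.4865 -0.2301]
[23, 39, 2, 5, 7] [363.7 221.4] [ 0.4771 -0.244 ]
peg tip tri (array([ 0.57767248, -0.07674558,  0.09125194]), np.float64(0.11155232202859292))
seat tri (array([ 0.57508217, -0.02222028,  0.02170742]), np.float64(0.0012625047828957604))
tip fix (array([ 0.57549976, -0.02156492,  0.0861476 ]), np.float64(0.00029942919130150587))
mouth tri (array([0.5253418 , 0.21736375, 0.05393179]), np.float64(0.0027330495253386614))
knob top tri (array([ 0.51657221, -0.24030352,  0.09808153]), np.float64(0.0006395900059946705))
skirt tri (array([ 0.51773156, -0.24884856,  0.0455525 ]), np.float64(0.0006499807744885952))
```

```bash
python3 - <<'E'
from geo import *
t=Cam("top");s=Cam("scene")
p=np.array([(153.4,193),(174.2,196),(169,227.6),(147,225)])
P=t.plane(p,.055)[:,:2]; print(P.round(4)); print(np.linalg.norm(P-np.roll(P,-1,0),axis=1)); 
a=(P[0]+P[1])/2;b=(P[2]+P[3])/2;print("mouth",a,"closed",b,"axis yaw",np.arctan2(*(a-b)[::-1]),[np.arctan2(*(P[i]-P[j])[::-1]) for i,j in((0,3),(1,2))])
# cradle corners dark: TL, TR, BR,BL in crop
q=np.array([(140+68/5,180+54/5),(140+216/5,180+76/5),(140+184/5,180+262/5),(140+32/5,180+238/5)]);Q=t.plane(q,.008)[:,:2]
print("cradle",Q.round(4),Q.mean(0),np.linalg.norm(Q-np.roll(Q,-1,0),axis=1))
g=t.img[165:245,325:405]; e=cv2.inRange(g,(75,80,80),(135,140,140))
e=cv2.morphologyEx(e,cv2.MORPH_OPEN,np.ones((5,5)))
k=max(cv2.findContours(e,0,1)[0],key=cv2.contourArea).reshape(-1,2)+[325,165]
r=cv2.minAreaRect(t.plane(k,.04)[:,:2].astype(np.float32)); print("box",r)
x=s.proj([[.5755,-.0215,.026],[*a,.055],[*b,.055]]);print(x)
E
```

```text
[[0.5292 0.2403]
 [0.5234 0.1922]
 [0.4508 0.2004]
 [0.4555 0.2508]]
[0.04846803 0.07306812 0.05058489 0.07442601]
mouth [0.52630027 0.21626623] closed [0.45315549 0.22561395] axis yaw -0.12710846889244498 [np.float64(-0.141141530211807), np.float64(-0.11281460229466649)]
cradle [[0.5401 0.2511]
 [0.5312 0.1797]
 [0.4421 0.1906]
 [0.4517 0.2633]] [0.49126685 0.22118533] [0.07202661 0.08974018 0.07330273 0.08920163]
box ((0.5169920921325684, -0.24661785364151), (0.18633434176445007, 0.18267914652824402), 0.37673190236091614)
[[243.95817959 207.12041231]
 [328.80569947 187.04646251]
 [329.06208253 169.10193772]]
```

Request:
jog_arm:
  motion:
    - [0, 0, 0, -0.75, 1]
    - [0, 0, 0, -0.75, 1]
    - [-0.94, -0.87, 0, 0, 1]
    - [-0.94, -0.87, 0, 0, 1]
    - [-0.94, -0.87, 0, 0, 1]
    - [-0.94, -0.87, 0, 0, 1]
    - [-0.94, -0.87, 0, 0, 1]
    - [-0.94, -0.87, 0, 0, 1]
    - [-0.94, -0.87, 0, 0, 1]
    - [-0.94, -0.87, 0, 0, 1]
    - [-0.94, -0.87, 0, 0, 1]
    - [-0.94, -0.87, 0, 0, 1]
  newtons: 25

```text
clock: 1.6
position: [0.4006, 0.3098, 0.2315]
tool_rot: [3.141, 0.0, 3.014]
force: [-0.1, 0.1, -0.1]
grip_width: 0.0854
finger_force: 0.0
```

```bash
cat > to.py <<'E'
import sys,numpy as np
from workcell import bot
o=bot.observe(); p=o["position"]; y=o["tool_rot"][2]; T=np.array([float(v) for v in sys.argv[1:4]])
yt=float(sys.argv[4]) if len(sys.argv)>4 else y
d=T-p; c,s=np.cos(yt),np.sin(yt)
print("pos",p.round(4),"rot",o["tool_rot"].round(4),"grip",round(o["grip_width"],4),"F",o["force"].round(1),"ff",o["finger_force"],"q7",o["qpos"][6].round(3),"t",o["clock"])
print("units x,y,z:",(np.array([d@[c,s,0],d@[s,-c,0],-d[2]])/.03).round(2),"turn",round(((y-yt+np.pi)%(2*np.pi)-np.pi)/.08,2))
E
python3 to.py .4733 .2232 .12 3.0145
```

```text
pos [0.4006 0.3098 0.2315] rot [3.1412e+00 3.0000e-04 3.0138e+00] grip 0.0854 F [-0.1  0.1 -0.1] ff 0.0 q7 0.677 t 1.6
units x,y,z: [-2.77 -2.56  3.72] turn -0.01
```

Request:
jog_arm:
  motion:
    - [-0.92, -0.86, 0, 0, 1]
    - [-0.92, -0.85, 0, 0, 1]
    - [-0.92, -0.85, 0.9, 0, 1]
    - [0, 0, 0.9, 0, 1]
    - [0, 0, 0.9, 0, 1]
    - [0, 0, 0.9, 0, 1]
    - [0, 0, 0, 0, 1]

```text
clock: 2.3
position: [0.4707, 0.2235, 0.1208]
tool_rot: [-3.139, -0.004, 3.014]
force: [-0.5, -0.1, 0.3]
grip_width: 0.0855
finger_force: 0.0
```

```bash
python3 to.py .4733 .2232 .034 3.0145; python3 - <<'E'
from geo import *
t=Cam("top");s=Cam("scene")
f=lambda c,x,y,w,h:cv2.resize(c.img[y:y+h,x:x+w],None,fx=4,fy=4,interpolation=cv2.INTER_CUBIC)
cv2.imwrite("pics/c2.png",np.hstack([f(t,110,150,95,110),f(s,280,100,95,110)]))
E
```

```text
pos [0.4707 0.2235 0.1208] rot [-3.1387 -0.0036  3.0137] grip 0.0855 F [-0.5 -0.1  0.3] ff 0.0 q7 0.921 t 2.3
units x,y,z: [-0.09  0.    2.89] turn -0.01
```

View pics/c2.png

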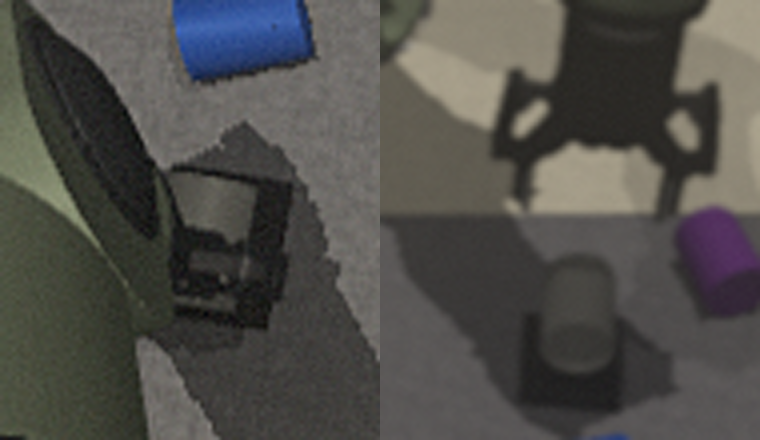

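The fingers straddle the cup near its closed end in the scene crop, with finger tips at about (522,205) and (668,215). Descending.

Request:
jog_arm:
  motion:
    - [-0.09, 0, 0.8, 0, 1]
    - [0, 0, 0.8, 0, 1]
    - [0, 0, 0.8, 0, 1]
    - [0, 0, 0.49, 0, 1]
    - [0, 0, 0, 0, 1]
    - [0, 0, 0, 0, 0]
    - [0, 0, 0, 0, 0]
    - [0, 0, 0, 0, 0]
    - [0, 0, 0, 0, 0]
    - [0, 0, 0, 0, 0]
    - [0, 0, 0, 0, 0]
    - [0, 0, 0, 0, 0]
  newtons: 25

```text
clock: 3.6
position: [0.4755, 0.2242, 0.0381]
tool_rot: [3.141, 0.002, 3.014]
force: [-2.8, -1.1, 14.4]
grip_width: 0.0518
finger_force: 23.4
```

Request:
jog_arm:
  motion:
    - [0, 0, -0.4, 0, 0]
    - [0, 0, -0.6, 0, 0]
    - [0, 0, -0.6, 0, 0]
    - [0, 0, -0.6, 0, 0]
    - [0, 0, 0, 0, 0]

```text
clock: 4.1
position: [0.476, 0.2247, 0.1056]
tool_rot: [3.139, 0.003, 3.014]
force: [-0.4, 0.2, -0.6]
grip_width: 0.052
finger_force: 26.4
```

```bash
python3 to.py .496 -.0113 .1 
```

```text
pos [0.476  0.2247 0.1056] rot [3.1389 0.0033 3.0136] grip 0.052 F [-0.4  0.2 -0.6] ff 26.421314533799887 q7 0.926 t 4.1
units x,y,z: [-1.67 -7.72  0.19] turn 0.0
```

Request:
jog_arm:
  motion:
    - [-0.17, -0.6, 0, 0, 0]
    - [-0.17, -0.8, 0, 0, 0]
    - [-0.17, -0.8, 0, 0, 0]
    - [-0.17, -0.8, 0, 0, 0]
    - [-0.17, -0.8, 0, 0, 0]
    - [-0.17, -0.8, 0, 0, 0]
    - [-0.17, -0.8, 0, 0, 0]
    - [-0.17, -0.8, 0, 0, 0]
    - [-0.17, -0.8, 0, 0, 0]
    - [-0.14, -0.72, 0, 0, 0]
    - [0, 0, 0, 0, 0]
    - [0, 0, 0, 0, 0]

```text
clock: 5.3
position: [0.4949, -0.0122, 0.1027]
tool_rot: [3.141, 0.0, 3.013]
force: [0.7, -0.4, -0.3]
grip_width: 0.0519
finger_force: 26.4
```

```bash
python3 to.py .496 -.0113 .066; python3 - <<'E'
from geo import *
t=Cam("top");s=Cam("scene")
f=lambda c,x,y,w,h:cv2.resize(c.img[y:y+h,x:x+w],None,fx=4,fy=4,interpolation=cv2.INTER_CUBIC)
cv2.imwrite("pics/c3.png",np.hstack([f(t,225,130,90,110),f(s,195,100,90,120)[:440]]))
E
```

```text
pos [ 0.4949 -0.0122  0.1027] rot [3.1414 0.     3.0128] grip 0.0519 F [ 0.7 -0.4 -0.3] ff 26.447429079562426 q7 1.371 t 5.3
units x,y,z: [-0.03  0.03  1.22] turn 0.0
```

View pics/c3.png

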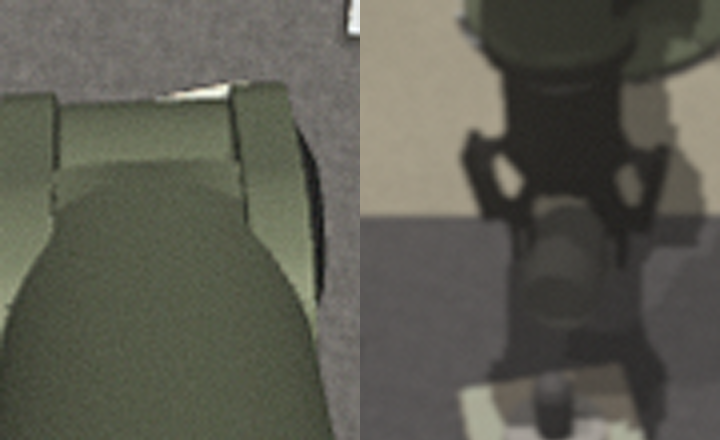

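The scene crop shows the cup gripped and hanging roughly level in front of the peg: mouth disc near scene pixel (245,173), peg tip near (243,195). The top view is blocked by the arm, so I check tilt by projection.

```bash
python3 - <<'E'
from geo import *
s=Cam("scene")
for th in (0,15,30,45):
    c,n=np.cos(np.radians(th)),np.sin(np.radians(th)); g=np.array([.4949,-.0122,.12]); a=np.array([.992*c,-.127*c,-n]); print(th,s.proj([g+.052*a,g-.020*a]).round(1).tolist())
print(s.proj([[.5755,-.0215,.078]]))
E
```

```text
0 [[243.9, 175.7], [248.2, 157.7]]
15 [[244.2, 178.8], [248.1, 156.5]]
30 [[244.7, 180.8], [247.9, 155.7]]
45 [[245.4, 181.4], [247.6, 155.3]]
[[243.10729144 194.47192845]]
```

Request:
jog_arm:
  motion:
    - [0, 0, 0.6, 0, 0]
    - [0, 0, 0.6, 0, 0]
    - [0, 0, 0, 0, 0]
    - [-0.25, 0, 0, 0, 0]
    - [-0.25, 0, 0, 0, 0]
    - [-0.14, 0, -0.2, 0, 0]
    - [-0.14, 0, -0.2, 0, 0]
    - [0, 0, 0, 0, 0]

```text
clock: 6.25
position: [0.5185, -0.0152, 0.0796]
tool_rot: [3.142, 0.0, 3.013]
force: [-4.8, 0.4, -1.4]
grip_width: 0.0517
finger_force: 27.1
```

```bash
python3 to.py .5755 -.0215 .09
```

```text
pos [ 0.5185 -0.0152  0.0796] rot [3.1416e+00 3.0000e-04 3.0135e+00] grip 0.0517 F [-4.8  0.4 -1.4] ff 27.06331092864275 q7 1.381 t 6.25
units x,y,z: [-1.91  0.04 -0.35] turn 0.0
```

Request:
jog_arm:
  motion:
    - [-0.19, 0, -0.16, 0, 0]
    - [-0.19, 0, -0.16, 0, 0]
    - [-0.22, 0, -0.1, 0, 0]
    - [-0.22, 0, -0.1, 0, 0]
    - [0, 0, 0, 0, 0]

```text
clock: 6.75
position: [0.5428, -0.0183, 0.095]
tool_rot: [3.142, 0.0, 3.014]
force: [-5.1, 1.0, 2.0]
grip_width: 0.0517
finger_force: 29.7
```

```bash
python3 to.py .5755 -.0215 .09; python3 - <<'E'
from geo import *
s=Cam("scene")
cv2.imwrite("pics/c4.png",cv2.resize(s.img[130:230,200:290],None,fx=5,fy=5,interpolation=cv2.INTER_CUBIC))
E
```

```text
pos [ 0.5428 -0.0183  0.095 ] rot [3.1416 0.     3.0135] grip 0.0517 F [-5.1  1.   2. ] ff 29.667987674474716 q7 1.391 t 6.75
units x,y,z: [-1.09  0.03  0.17] turn 0.0
```

View pics/c4.png

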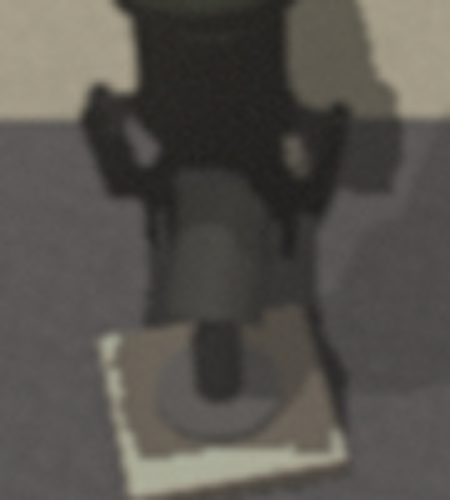

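The cup has pivoted well. Its closed end now shows at (215,200) in the crop and the mouth at (220,320), with the peg tip inside. I continue the arc.

Request:
jog_arm:
  motion:
    - [-0.24, 0, -0.04, 0, 0]
    - [-0.24, 0, -0.04, 0, 0]
    - [-0.24, 0, 0.02, 0, 0]
    - [-0.24, 0, 0.02, 0, 0]
    - [-0.17, 0, 0.08, 0, 0]
    - [-0.17, 0, 0.08, 0, 0]
    - [0, 0, 0, 0, 0]

```text
clock: 7.5
position: [0.5811, -0.0233, 0.0909]
tool_rot: [-3.142, -0.001, 3.014]
force: [-5.3, -0.0, 0.6]
grip_width: 0.0518
finger_force: 35.8
```

```bash
python3 to.py .5755 -.0215 .057; python3 - <<'E'
from geo import *
s=Cam("scene")
cv2.imwrite("pics/c5.png",cv2.resize(s.img[130:230,200:290],None,fx=5,fy=5,interpolation=cv2.INTER_CUBIC))
E
```

```text
pos [ 0.5811 -0.0233  0.0909] rot [-3.1415e+00 -8.0000e-04  3.0135e+00] grip 0.0518 F [-5.3 -0.   0.6] ff 35.76335863741406 q7 1.405 t 7.5
units x,y,z: [0.19 0.04 1.13] turn 0.0
```

View pics/c5.png

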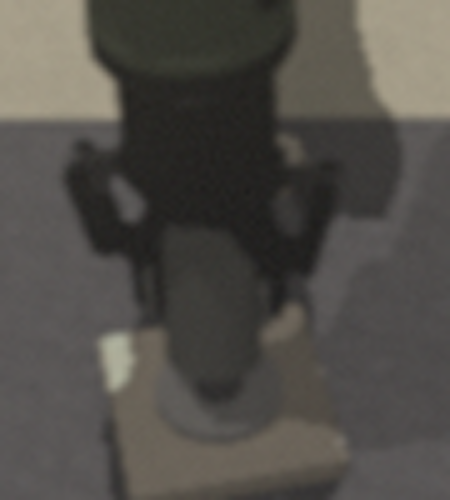

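Nearly upright over the peg (rim at crop (215,390)). I centre it, then lower gently.

Request:
jog_arm:
  motion:
    - [0.19, 0.04, 0, 0, 0]
    - [0, 0, 0.3, 0, 0]
    - [0, 0, 0.3, 0, 0]
    - [0, 0, 0.2, 0, 0]
    - [0, 0, 0.1, 0, 0]
    - [0, 0, 0, 0, 0]

```text
clock: 8.15
position: [0.5755, -0.0213, 0.063]
tool_rot: [-3.141, -0.001, 3.014]
force: [-0.3, 0.2, -0.8]
grip_width: 0.0524
finger_force: 34.9
```

Request:
jog_arm:
  motion:
    - [0, 0, 0.1, 0, 0]
    - [0, 0, 0.06, 0, 0]
    - [0, 0, 0, 0, 0]
    - [0, 0, 0, 0, 0]

```text
clock: 8.55
position: [0.5763, -0.0214, 0.0594]
tool_rot: [3.141, 0.001, 3.014]
force: [-1.0, -0.3, 7.6]
grip_width: 0.052
finger_force: 36.0
```

Request:
jog_arm:
  motion:
    - [0, 0, 0.07, 0, 0]
    - [0, 0, 0.07, 0, 0]
    - [0, 0, 0, 0, 0]
    - [0, 0, 0, 0, 0]

```text
clock: 8.95
position: [0.579, -0.0216, 0.0573]
tool_rot: [3.141, 0.007, 3.013]
force: [4.4, -1.4, 32.5]
grip_width: 0.0522
finger_force: 42.0
```

```bash
python3 - <<'E'
from geo import *
s=Cam("scene")
cv2.imwrite("pics/c6.png",cv2.resize(s.img[130:230,200:290],None,fx=5,fy=5,interpolation=cv2.INTER_CUBIC))
E
```

```text
(no output)
```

View pics/c6.png

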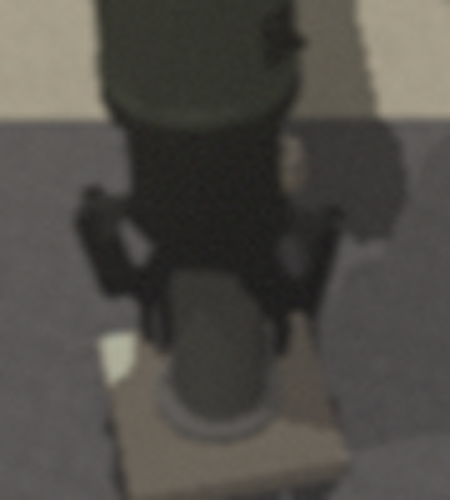

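The cup is seated in the crop, with its rim at about (215,420) inside the seat ring. I relieve the pressure and release.

Request:
jog_arm:
  motion:
    - [0, 0, -0.12, 0, 0]
    - [0, 0, 0, 0, 0]
    - [0, 0, 0, 0, 0.72]
    - [0, 0, 0, 0, 0.85]
    - [0, 0, 0, 0, 1]
    - [0, 0, 0, 0, 1]
    - [0, 0, 0, 0, 1]
    - [0, 0, 0, 0, 1]
    - [0, 0, 0, 0, 1]
    - [0, 0, 0, 0, 1]

```text
clock: 10.0
position: [0.5757, -0.0213, 0.0582]
tool_rot: [3.142, 0.0, 3.014]
force: [0.3, 0.3, -0.6]
grip_width: 0.0851
finger_force: 0.0
```

Request:
jog_arm:
  motion:
    - [0, 0, -0.4, 0, 1]
    - [0, 0, -0.9, 0, 1]
    - [0, 0, -0.9, 0, 1]
    - [0, 0, -0.9, 0, 1]
    - [0, 0, -0.9, 0, 1]
    - [0, 0, -0.9, 0, 1]
    - [0, 0, 0, 0, 1]

```text
clock: 10.7
position: [0.5772, -0.0214, 0.2095]
tool_rot: [3.141, 0.006, 3.013]
force: [0.4, -0.1, -0.8]
grip_width: 0.0855
finger_force: 0.0
```

```bash
python3 to.py .517 -.248 .15
```

```text
pos [ 0.5772 -0.0214  0.2095] rot [3.1406 0.0057 3.0134] grip 0.0855 F [ 0.4 -0.1 -0.8] ff 0.0 q7 1.399 t 10.7
units x,y,z: [ 1.03 -7.75  1.98] turn 0.0
```

Request:
jog_arm:
  motion:
    - [0.11, -0.6, 0, 0, 1]
    - [0.11, -0.9, 0, 0, 1]
    - [0.11, -0.9, 0, 0, 1]
    - [0.11, -0.9, 0, 0, 1]
    - [0.11, -0.9, 0, 0, 1]
    - [0.12, -0.9, 0, 0, 1]
    - [0.12, -0.9, 0, 0, 1]
    - [0.12, -0.9, 0.4, 0, 1]
    - [0.12, -0.85, 0.8, 0, 1]
    - [0, 0, 0.8, 0, 1]
    - [0, 0, 0, 0, 1]

```text
clock: 11.8
position: [0.5136, -0.2478, 0.143]
tool_rot: [3.141, -0.004, 3.013]
force: [0.3, 0.2, 0.3]
grip_width: 0.0859
finger_force: 0.0
```

```bash
python3 to.py .517 -.248 .054; python3 - <<'E'
from geo import *
s=Cam("scene");t=Cam("top")
f=lambda c,x,y,w,h:cv2.resize(c.img[y:y+h,x:x+w],None,fx=3.6,fy=3.6,interpolation=cv2.INTER_CUBIC)
cv2.imwrite("pics/c7.png",np.hstack([f(t,230,140,80,120),f(s,120,120,140,120)]))
E
```

```text
pos [ 0.5136 -0.2478  0.143 ] rot [ 3.1406 -0.0043  3.0127] grip 0.0859 F [0.3 0.2 0.3] ff 0.0 q7 1.835 t 11.8
units x,y,z: [-0.11  0.01  2.97] turn 0.0
```

View pics/c7.png

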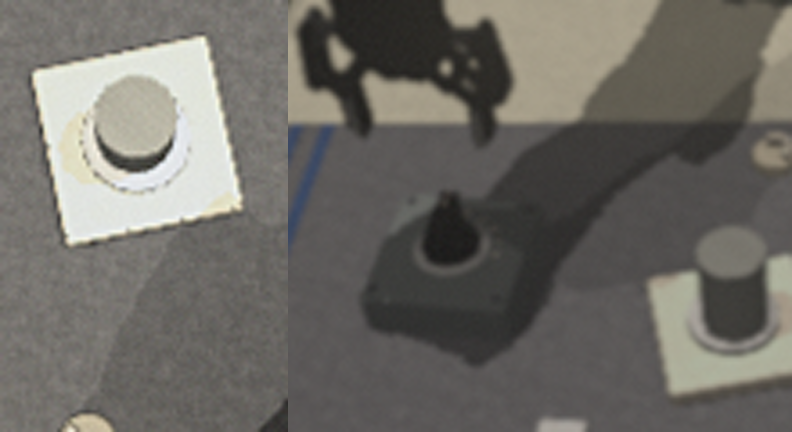

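The cup stands upright and centred on the seat (top crop (133,108), scene crop (733,290)). The fingers straddle the knob. Lowering onto it.

Request:
jog_arm:
  motion:
    - [-0.11, 0, 0.7, 0, 1]
    - [0, 0, 0.7, 0, 1]
    - [0, 0, 0.7, 0, 1]
    - [0, 0, 0.7, 0, 1]
    - [0, 0, 0, 0, 1]
    - [0, 0, 0, 0, 0]
    - [0, 0, 0, 0, 0]
    - [0, 0, 0, 0, 0]
    - [0, 0, 0, 0, 0]
    - [0, 0, 0, 0, 0]
    - [0, 0, 0, 0, 0]
    - [0, 0, 0, 0, 0]
  newtons: 60

```text
clock: 13.1
position: [0.5187, -0.2499, 0.0621]
tool_rot: [-3.14, 0.001, 3.013]
force: [-3.2, -6.2, 10.5]
grip_width: 0.0127
finger_force: 59.4
```

```bash
python3 to.py .517 -.248 .057; python3 - <<'E'
from geo import *
t=Cam("top");s=Cam("scene"); print(t.plane((267,170),.098),tri(t,(267,170),s,(120+(731-288)/3.6,120+250/3.6)))
E
```

```text
pos [ 0.5187 -0.2499  0.0621] rot [-3.1400e+00  1.1000e-03  3.0126e+00] grip 0.0127 F [-3.2 -6.2 10.5] ff 59.35179054737091 q7 1.84 t 13.1
units x,y,z: [0.06 0.05 0.17] turn 0.0
[[ 0.58158382 -0.01923698  0.098     ]] (array([ 0.58072662, -0.01974293,  0.10317815]), np.float64(0.0010565143242770708))
```

Request:
jog_arm:
  motion:
    - [0, 0, 0, 0.8, 0]
    - [0, 0, 0, 0.8, 0]
    - [0, 0, 0, 0.8, 0]
    - [0, 0, 0, 0.8, 0]
    - [0, 0, 0, 0.8, 0]
    - [0, 0, 0, 0.8, 0]
    - [0, 0, 0, 0.8, 0]
    - [0, 0, 0, 0.8, 0]
    - [0, 0, 0, 0.8, 0]
    - [0, 0, 0, 0.8, 0]
    - [0, 0, 0, 0.8, 0]
    - [0, 0, 0, 0, 0]

```text
clock: 14.4
position: [0.5186, -0.2505, 0.0621]
tool_rot: [-3.14, 0.003, 2.306]
force: [-5.3, -9.9, 9.7]
grip_width: 0.0128
finger_force: 59.4
```

Request:
jog_arm:
  motion:
    - [0, 0, 0, 0.7, 0]
    - [0, 0, 0, 0.7, 0]
    - [0, 0, 0, 0.7, 0]
    - [0, 0, 0, 0.7, 0]
    - [0, 0, 0, 0.7, 0]
    - [0, 0, 0, 0.7, 0]
    - [0, 0, 0, 0.7, 0]
    - [0, 0, 0, 0.7, 0]
    - [0, 0, 0, 0.7, 0]
    - [0, 0, 0, 0, 0]
    - [0, 0, 0, 0, 0]

```text
clock: 15.5
position: [0.5182, -0.2508, 0.0621]
tool_rot: [-3.142, 0.003, 1.804]
force: [-6.4, -10.4, 11.0]
grip_width: 0.0128
finger_force: 59.5
```

```bash
python3 to.py .517 -.248 .057 1.756; python3 -c "
from workcell import bot
print(bot.observe()['moment'])"
```

```text
pos [ 0.5182 -0.2508  0.0621] rot [-3.1415e+00  3.0000e-03  1.8039e+00] grip 0.0128 F [ -6.4 -10.4  11. ] ff 59.50813114643097 q7 0.955 t 15.5
units x,y,z: [ 0.1  -0.02  0.17] turn 0.6
[-2.34289282  1.2803506   0.0935979 ]
```

Request:
jog_arm:
  motion:
    - [0, 0, 0, 0.35, 0]
    - [0, 0, 0, 0.35, 0]
    - [0, 0, 0, 0, 0]
    - [0, 0, 0, 0, 0]
    - [0, 0, 0, 0, 0]

```text
clock: 16.0
position: [0.5182, -0.2508, 0.0621]
tool_rot: [3.141, 0.003, 1.748]
force: [-6.9, -10.6, 10.8]
grip_width: 0.0123
finger_force: 59.3
```

```bash
python3 to.py .517 -.248 .057 1.756; python3 - <<'E'
from geo import *
from workcell import bot
print(bot.observe()['moment'])
s=Cam("scene");t=Cam("top")
f=lambda c,x,y,w,h:cv2.resize(c.img[y:y+h,x:x+w],None,fx=5,fy=5,interpolation=cv2.INTER_CUBIC)
cv2.imwrite("pics/c8.png",np.hstack([f(t,325,160,75,80),f(s,130,145,80,80)]))
E
```

```text
pos [ 0.5182 -0.2508  0.0621] rot [3.1415e+00 2.9000e-03 1.7479e+00] grip 0.0123 F [ -6.9 -10.6  10.8] ff 59.31907653808594 q7 0.914 t 16.0
units x,y,z: [ 0.1  -0.02  0.17] turn -0.1
[-2.35358686  1.29153789  0.02963051]
```

View pics/c8.png

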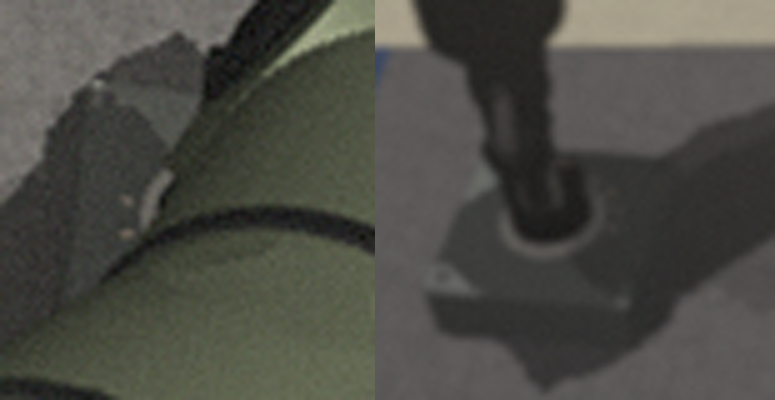

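The arm hides the pointer, so this crop can't confirm the knob angle directly. It does show the fingers gripping the bar at about (545,200) and nothing disturbed. The readings agree with the third stop: the tool has turned 1.265 rad, the grip width is flush with the bar, and the wrist torque has dropped to about 0.03 N m.

Request:
jog_arm:
  motion:
    - [0, 0, 0, 0, 0]
    - [0, 0, 0, 0, 0]
    - [0, 0, 0, 0, 0]
    - [0, 0, 0, 0, 0]
    - [0, 0, 0, 0, 0]

```text
clock: 16.6
position: [0.5182, -0.2508, 0.0621]
tool_rot: [3.141, 0.003, 1.748]
force: [-6.5, -10.5, 10.4]
grip_width: 0.0126
finger_force: 59.3
```

```bash
python3 to.py .517 -.248 .057 1.756; python3 -c "
from workcell import bot
print(bot.job_done())"
```

```text
pos [ 0.5182 -0.2508  0.0621] rot [3.1414e+00 2.9000e-03 1.7478e+00] grip 0.0126 F [ -6.5 -10.5  10.4] ff 59.31958258152008 q7 0.914 t 16.6
units x,y,z: [ 0.1  -0.02  0.17] turn -0.1
the job is handed in; nothing more can be done
None
```

I handed the job in at 16.6 s: the cup stands upside down over the peg, released and about 5 mm off centre, and the gripper holds the selector at about 1.26 rad by tool rotation (third stop 1.257; the arm hid the pointer); no verdict came back.

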